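# Sweep the links off the press run-off plate into the tray

### The job

Sweep the three loose steel links along the top of the run-off plate and off its end into the rectangular plastic tray standing there, pushing them with the fingertips and never picking one up or lifting it. All three must end lying inside the tray. Leave the plug gauge, the setting block and the round scrap tin standing where they are.

Things in the scene. Friction and masses are not known exactly. Their poses are not given: they have to be found in the camera images.
- plate: fixed raised steel run-off plate of a press: flat top 240 mm (x) by 340 mm (y), 70 mm above its origin (on the bench under its centre). The long sides (x = -120 and +120) carry guard rails 8 mm thick, 12 mm above the top; the short ends (y = -170 and +170) are open. The tray stands at one end, the tin at the other. Turned up to 15 degrees
- tray: fixed open plastic tray 240 mm (x) by 160 mm (y), 55 mm high, walls 4 mm, rim 15 mm below the run-off plate's top; same heading as the plate. Its long side stands 5 mm from one open end of the plate, either +y or -y (centres 255 mm apart along the plate's y, up to 20 mm off along its x). Origin: centre of its underside
- link0: loose flat steel link, one of three alike, lying flat on the run-off plate: 56 mm long (x), 22 mm wide (y), 8 mm thick, round ends, two dark 10 mm holes, about 80 g. Origin: centre of its underside. Starts within 45 mm of the run-off plate's x = 0, its length within 35 degrees of the plate's x (across the sweep), at least 85 mm from the next along the plate's y
- link1: loose flat steel link, one of three alike, lying flat on the run-off plate: 56 mm long (x), 22 mm wide (y), 8 mm thick, round ends, two dark 10 mm holes, about 80 g. Origin: centre of its underside. Starts within 45 mm of the run-off plate's x = 0, its length within 35 degrees of the plate's x (across the sweep), at least 85 mm from the next along the plate's y
- link2: loose flat steel link, one of three alike, lying flat on the run-off plate: 56 mm long (x), 22 mm wide (y), 8 mm thick, round ends, two dark 10 mm holes, about 80 g. Origin: centre of its underside. Starts within 45 mm of the run-off plate's x = 0, its length within 35 degrees of the plate's x (across the sweep), at least 85 mm from the next along the plate's y
- gauge: loose steel plug gauge standing upright on the run-off plate beside one guard rail: stepped cylinder, 24 mm across at the foot, 45 mm tall. Origin: centre of its underside. To be left alone
- block: loose dark steel setting block standing on the run-off plate beside the other guard rail: 22 mm (x) by 34 mm (y), 40 mm tall. Origin: centre of its underside. To be left alone
- tin: loose round open metal tin of scrap slugs, 140 mm across, 52 mm tall (its rim 18 mm below the top of the run-off plate), on the bench at the open end of the run-off plate away from the tray. Origin: centre of its underside. To be left alone
Things that resemble listed ones, but are neither listed nor needed, are in the scene too. What is shaped like the link2 but purple or red is not meant.

How it is judged:
By the outcome, as a careful person would: the job done as asked, in the order asked, and still so for the second after the job is handed in, with the robot touching nothing.
It also fails if it takes over 58 s, if anything falls off the work surface, if the arm or the gripper's body presses on something with over 40 N, if the wrist force passes 120 N, or if a joint passes its speed limit or range.

### The arm

A 7-joint arm with a two-finger parallel gripper is mounted at the origin on the work surface. World frame = base frame: x ahead of the robot, y to its left, z up, the work surface at z = 0. Lengths are in m, angles in rad, forces in N, time in s.
With the tool pointing down it reaches from about 0.425 to 0.875 m from the base axis. Payload 4.7 kg.
Tool frame: the origin (TCP) lies at the centre of the arm's flange, where the gripper is bolted on; the fingertips stand 173 mm ahead of it and the grasp point (between the pads) lies 155 mm ahead of it; z points along the fingers, y is the line along which they close (so a half turn about z gives the same grasp; the last joint's range is limited). The gripper opens to 85 mm and grips with 20 to 120 N. Pads are 22 mm wide; open, the fingers measure 114 mm over their backs; the gripper's body (76 mm by 85 mm) begins 54 mm behind the grasp point. The pads swing forward as they close: fully open they stand 13 mm farther back than shut.
Start: joints at [-1.184, 0.321, -0.07, 1.45, 0.023, 1.371, -0.057], TCP at [0.237, 0.605, 0.405] pointing down, gripper open.
Joint ranges: [-2.86, 2.86], [-0.3, 2.09], [-1.38, 1.24], [0.06, 2.45], [-1.56, 4.7], [0.09, 2.05], [-2.69, 2.69]. Speed limits (rad/s): [2.57, 2.57, 3.14, 3.14, 3.14, 3.14, 3.14].

### API

Orientations are given as a 3x3 rotation matrix whose columns are the frame's x, y, z axes.
In Python, from cell import ctrl, imaging gives the robot as it stands. The module is installed in compiled form; this text tells all that it offers.
- The arm moves only by the tool carry_out, never from a script. Its argument "commands" is a list of rows, each an object of numbers: "hand": the opening, from -1 (shut) to 1 (fully open); "tx", "ty", "tz": the shift along the tool's x, y, z in cm; "yaw": the turn about the tool's z in degrees. A call has 1 to 20 rows; each row is the pose to reach, as a shift and turn from the pose commanded when the call began, along the tool's axes at that moment; what a row does not reach only later rows make up. A row lasts 1/10 s, in which the tool goes at most 50 mm and 8.59 degrees, less where a joint would pass 70% of its speed; a pose out of reach is approached as far as the arm can. A call with a gripper value outside its range is refused whole. The fingers move at their own pace and stop on an object; "grip_force" is the grip in N (left out, the last holds). Time passes only in rows, so rows that repeat a pose let the fingers close. It gives the time, the measured TCP pose, the force, the opening and the grip force at its end, in the units of the state.
- ctrl.get_obs(): the state, without advancing time (a new reading comes with each control period).
- imaging.grab_frame(name): name is "scene" or "side" or "wrist"; returns a dict with "color" (400x640x3 uint8, blue, green, red), "K" (3x3 intrinsics, pixels), "world_to_cam" (4x4, takes a point from world to camera coordinates). Camera axes: x right, y up, looking along -z (the intrinsics and any distortion apply to the point x, -y, -z); pixel columns grow to the right and rows downward; lengths in m; the calibration is good to about 2 mm. A picture is of the moment at which its call begins. There is no depth.
- ctrl.close_job(): hands the job in; it is judged then, once.
The state is a dict: "time_s": time; "qpos": joint angles; "qd": joint speeds; "tau": joint torques, N m; "ee_pos": TCP position; "tcp_rot": TCP orientation; "force": force on the tool from outside, world axes, zero at the start; "torque": the same for the moment, N m; "opening": opening from 0.0 (shut) to 1.0 (fully open); "grasp_force": force on a finger pad.
Only numpy, scipy, OpenCV 4.12 (cv2) and the standard library are available. Lean on these libraries where they do the work, as an engineer would, in place of code of your own. Each camera call takes 0.05 s, during which the arm holds its last target. There are 200 camera calls.

## Working session

There is one attempt and no reset: what is moved stays moved. The work goes in short steps, Python scripts to look and compute and a tool call to move; the robot and the scene stay as the last step left them, time stands still between calls to the robot, and variables do not carry over. Pictures are saved under pics/ and viewed, at most 10 in all, crops included, and the job is handed in when it is done.

Besides the shell and the picture viewer there is one more tool, called in YAML: its name, and indented under it one key for each argument. carry_out: Moves the arm, as the interface text tells. Its arguments: {"type":"object","properties":{"commands":{"type":"array","items":{"type":"object","properties":{"hand":{"type":"number"},"tx":{"type":"number"},"ty":{"type":"number"},"tz":{"type":"number"},"yaw":{"type":"number"}}}},"grip_force":{"type":"number"}},"required":["commands"]}

```bash
mkdir -p pics; cat > h.py <<'E'
import numpy as np,cv2
from cell import ctrl,imaging
def grab(n):
    f=imaging.grab_frame(n);np.savez(f'{n}.npz',**{k:np.asarray(v) for k,v in f.items()});return f
def load(n): return np.load(f'{n}.npz',allow_pickle=True)
def ray(f,u,v):
    K=f['K'];W=f['world_to_cam'];R=W[:3,:3];o=-R.T@W[:3,3]
    p=np.linalg.inv(K)@[u,v,1.];d=R.T@np.array([p[0],-p[1],-p[2]]);return o,d/np.linalg.norm(d)
def onz(f,u,v,z):
    o,d=ray(f,u,v);return o+d*(z-o[2])/d[2]
def tri(f,a,g,b):
    A=np.zeros((3,3));c=np.zeros(3)
    for o,d in(ray(f,*a),ray(g,*b)):
        P=np.eye(3)-np.outer(d,d);A+=P;c+=P@o
    return np.linalg.solve(A,c)
E
python3 - <<'E'
from h import *
for n in("scene","side"):
    f=grab(n);cv2.imwrite(f'pics/{n}0.png',cv2.resize(f['color'],(800,500)));print([k for k in f],f['K'].tolist())
o=ctrl.get_obs();print(o['time_s'],o['ee_pos'],o['tcp_rot'],o['force'])
E
```

```text
['color', 'K', 'world_to_cam'] [[469.17537304928413, 0.0, 319.8630400131059], [0.0, 469.17537304928413, 196.88564335290792], [0.0, 0.0, 1.0]]
['color', 'K', 'world_to_cam'] [[385.26334186365597, 0.0, 316.46598005404053], [0.0, 385.26334186365597, 201.871498368698], [0.0, 0.0, 1.0]]
0.1 [0.23669501 0.60516474 0.40374143] [[-9.31326715e-01  3.64184387e-01 -5.31635455e-04]
 [ 3.64184758e-01  9.31325233e-01 -1.66523013e-03]
 [-1.11325301e-04 -1.74448684e-03 -9.99998472e-01]] [-0.49626118 -0.66065781  0.18403349]
```

View pics/scene0.png

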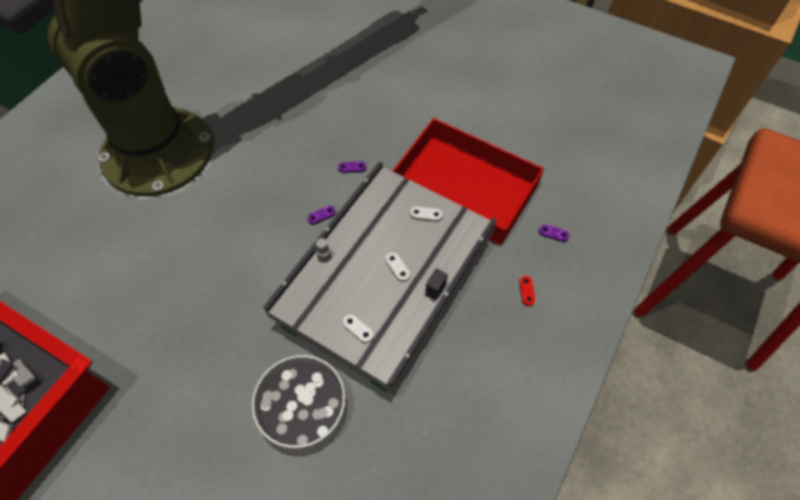

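View pics/side0.png

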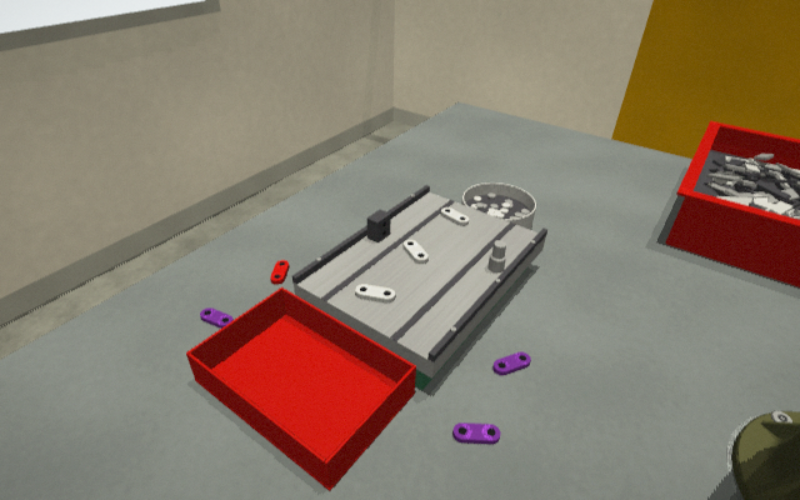

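Scene view (800 px wide): the three white links lie on the plate at (426,213), (397,266) and (357,327). The gauge is at (322,250), the block at (436,284), the red tray upper right and the tin at the lower end. The purple and red links lie on the bench and are lookalikes. The red bin at the left, on the bench, is not at the plate's end.

```bash
cat > meas.py <<'E'
from h import *
S=load('scene');D=load('side')
def links(f,poly):
    m=np.zeros((400,640),np.uint8);cv2.fillPoly(m,[np.int32(np.array(poly)*.8)],255)
    h=cv2.cvtColor(f['color'],cv2.COLOR_BGR2HSV)
    v=((h[...,2]>185)&(h[...,1]<60)).astype(np.uint8)*255&m
    v=cv2.morphologyEx(v,cv2.MORPH_CLOSE,np.ones((3,3)))
    cs,_=cv2.findContours(v,cv2.RETR_EXTERNAL,cv2.CHAIN_APPROX_NONE)
    return [c for c in cs if cv2.contourArea(c)>60]
def info(f,c,z):
    P=np.array([onz(f,*p[0],z)[:2] for p in c])*1000
    r=cv2.minAreaRect(P.astype(np.float32));b=cv2.boxPoints(r);e=[b[1]-b[0],b[2]-b[1]];l=max(e,key=np.linalg.norm)
    return np.round(r[0],1),np.round(sorted(r[1]),1),round(np.degrees(np.arctan2(l[1],l[0]))%180,1)
E
python3 - <<'E'
from meas import *
ls=links(S,[(385,175),(490,230),(390,380),(275,305)])
ld=links(D,[(430,195),(540,235),(430,350),(300,285)])
cs=[];cd=[]
for n,f,l,o in(('scene',S,ls,cs),('side',D,ld,cd)):
    for c in l:
        r=cv2.minAreaRect(c);o.append(r[0]);print(n,np.round(r[0]),cv2.contourArea(c),info(f,c,.078))
cs.sort(key=lambda p:p[1]);cd.sort(key=lambda p:-p[1])
for a,b in zip(cs,cd):print('tri',tri(S,a,D,b)*1000)
for n,a in dict(TL=(380,168),TR=(493,228),B=(390,386),L=(270,308)).items(): print(n,onz(S,a[0]*.8,a[1]*.8,.07)*1000)
print('block/gauge tri', tri(S,(436*.8,274*.8),D,(379*.8,213*.8))*1000,tri(S,(322*.8,241*.8),D,(499*.8,242*.8))*1000)
for n,f in(('scene',S),('side',D)):
    h=cv2.cvtColor(f['color'],cv2.COLOR_BGR2HSV);m=((h[...,1]>150)&((h[...,0]<8)|(h[...,0]>172))&(h[...,2]>60)).astype(np.uint8)
    for c in cv2.findContours(m,0,2)[0]:
        if cv2.contourArea(c)>1500:
            q=cv2.approxPolyDP(c,5,True)[:,0];print(n,[(tuple(map(int,p)),np.round(onz(f,*p,.055)[:2]*1000).tolist()) for p in q])
E
```

```text
scene [286. 261.] 257.0 (array([ 575.8, -147.4]), array([22.1, 53.6]), np.float32(168.4))
scene [318. 212.] 202.5 (array([574.9, -22.1]), array([21.7, 54.1]), np.float32(151.8))
scene [341. 170.] 160.0 (array([566.1,  92.1]), array([20.9, 54.3]), np.float32(21.1))
side [300. 232.] 241.5 (array([567.8,  89.8]), array([23.9, 56.2]), np.float32(20.5))
side [259. 219.] 175.5 (array([650.9,  97.6]), array([17.2, 89.6]), np.float32(90.4))
side [355. 219.] 384.0 (array([509.2,  -2.5]), array([ 23.4, 156.5]), np.float32(90.5))
side [353. 202.] 98.0 (array([537.7, -41.3]), array([19.1, 88. ]), np.float32(95.9))
side [333. 199.] 174.0 (array([575.5, -26. ]), array([25. , 56.1]), np.float32(151.2))
side [364. 171.] 120.5 (array([ 576.4, -150.6]), array([23.7, 54.1]), np.float32(169.5))
side [337. 172.] 64.5 (array([ 620. , -117.2]), array([15.6, 99.1]), np.float32(88.8))
tri [566.48284281  91.32286629  79.27258269]
tri [546.27589113 -19.18004291  47.63315235]
tri [635.04993674 -43.31462207  -1.12707009]
TL [444.88592425 140.16678714  70.        ]
TR [680.39564036 125.3257642   70.        ]
B [ 
[... 471 characters left out ...]
39), [480.0, 158.0]), ((396, 174), [672.0, 156.0]), ((392, 191), [683.0, 112.0]), ((400, 195), [702.0, 112.0]), ((434, 135), [703.0, 298.0])]
side [((225, 230), [697.0, 144.0]), ((149, 283), [701.0, 303.0]), ((161, 308), [646.0, 322.0]), ((264, 391), [444.0, 327.0]), ((329, 317), [439.0, 192.0]), ((332, 292), [460.0, 151.0])]
side [((568, 97), [279.0, -987.0]), ((542, 152), [279.0, -529.0]), ((548, 159), [261.0, -500.0]), ((533, 194), [261.0, -318.0]), ((639, 229), [74.0, -315.0]), ((639, 176), [78.0, -541.0]), ((554, 152), [255.0, -547.0]), ((568, 119), [254.0, -792.0]), ((618, 122), [133.0, -858.0]), ((611, 129), [147.0, -791.0]), ((639, 135), [81.0, -794.0]), ((639, 112), [84.0, -984.0])]
```

The three links agree between the two views at plate height, about (576,-149), (575,-24) and (567,91) mm. The tray is at +y, centred near (581,226), and the plate heading is about -2.5°. I'll sweep each link separately with slightly spread fingertips, starting with the one nearest the tray.

carry_out:
  commands:
    - {"hand": -0.4,"tx": -4,"ty": -3,"tz": 0,"yaw": 6}
    - {"hand": -0.4,"tx": -8,"ty": -6,"tz": 1,"yaw": 12}
    - {"hand": -0.4,"tx": -12,"ty": -9,"tz": 2,"yaw": 18}
    - {"hand": -0.4,"tx": -16,"ty": -12,"tz": 3,"yaw": 24}
    - {"hand": -0.4,"tx": -20,"ty": -15,"tz": 4,"yaw": 30}
    - {"hand": -0.4,"tx": -24,"ty": -18,"tz": 5,"yaw": 36}
    - {"hand": -0.4,"tx": -28,"ty": -22,"tz": 6,"yaw": 42}
    - {"hand": -0.4,"tx": -32,"ty": -25,"tz": 7,"yaw": 48}
    - {"hand": -0.4,"tx": -36,"ty": -28,"tz": 8,"yaw": 54}
    - {"hand": -0.4,"tx": -40,"ty": -31,"tz": 9,"yaw": 60}
    - {"hand": -0.4,"tx": -44,"ty": -34,"tz": 10,"yaw": 66}
    - {"hand": -0.4,"tx": -48,"ty": -37,"tz": 10.4,"yaw": 71}
    - {"hand": -0.4,"tx": -50.8,"ty": -39.9,"tz": 10.4,"yaw": 71}
    - {"hand": -0.4,"tx": -50.8,"ty": -39.9,"tz": 10.4,"yaw": 71}
    - {"hand": -0.4,"tx": -50.8,"ty": -39.9,"tz": 10.4,"yaw": 71}
    - {"hand": -0.4,"tx": -50.8,"ty": -39.9,"tz": 10.4,"yaw": 71}

```text
time_s: 1.7
ee_pos: [0.5641, 0.0501, 0.3003]
tcp_rot: [[0.04, 0.999, -0.001], [0.999, -0.04, 0.001], [0.001, -0.001, -1.0]]
force: [0.7, -0.1, 0.3]
opening: 0.299
grasp_force: 0.0
```

```bash
python3 - <<'E'
from h import *
o=ctrl.get_obs();print(o['time_s'],o['ee_pos'],o['tcp_rot'].round(3).tolist(),o['force'],o['opening'])
a=grab('side')['color'][100:320,180:500];w=grab('wrist')['color']
cv2.imwrite('pics/a1.png',np.vstack([cv2.resize(a,(436,300)),cv2.resize(w,(436,273))]))
E
```

```text
1.7 [0.56411259 0.05013266 0.3003401 ] [[0.04, 0.999, -0.001], [0.999, -0.04, 0.001], [0.001, -0.001, -1.0]] [ 0.73710127 -0.08399714  0.27666833] 0.2990568258028135
```

View pics/a1.png

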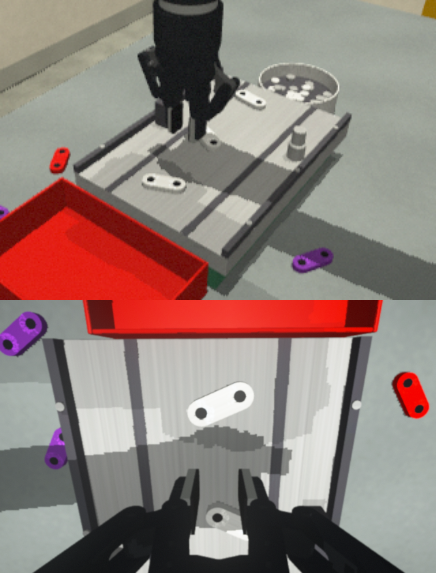

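The wrist view (lower half) shows the fingertips at (190,490) and (245,490), centred behind the first link at (220,405), with the tray beyond. I'll descend and probe for the plate.

carry_out:
  commands:
    - {"hand": -0.4,"tz": 2}
    - {"hand": -0.4,"tz": 4}
    - {"hand": -0.4,"tz": 5.2}
    - {"hand": -0.4,"tz": 5.4}
    - {"hand": -0.4,"tz": 5.4}

```text
invalid input at $.commands[0]: expected keys hand, tx, ty, tz, yaw
```

carry_out:
  commands:
    - {"hand": -0.4,"tz": 0.1}
    - {"hand": -0.4,"tz": 0.2}
    - {"hand": -0.4,"tz": 0.2}

```text
invalid input at $.commands[0]: expected keys hand, tx, ty, tz, yaw
```

carry_out:
  commands:
    - {"hand": -0.4,"tz": 0.1}
    - {"hand": -0.4,"tz": 0.1}

```text
invalid input at $.commands[0]: expected keys hand, tx, ty, tz, yaw
```

carry_out:
  commands:
    - {"hand": -0.4,"tx": 0,"ty": 0,"yaw": 0,"tz": 2}
    - {"hand": -0.4,"tx": 0,"ty": 0,"yaw": 0,"tz": 4}
    - {"hand": -0.4,"tx": 0,"ty": 0,"yaw": 0,"tz": 5.2}
    - {"hand": -0.4,"tx": 0,"ty": 0,"yaw": 0,"tz": 5.4}
    - {"hand": -0.4,"tx": 0,"ty": 0,"yaw": 0,"tz": 5.4}

```text
time_s: 2.3
ee_pos: [0.5645, 0.0494, 0.2468]
tcp_rot: [[0.04, 0.999, -0.0], [0.999, -0.04, 0.0], [0.0, -0.0, -1.0]]
force: [0.3, -0.7, 0.4]
opening: 0.3
grasp_force: 0.0
```

carry_out:
  commands:
    - {"hand": -0.4,"tx": 0,"ty": 0,"yaw": 0,"tz": 0.1}
    - {"hand": -0.4,"tx": 0,"ty": 0,"yaw": 0,"tz": 0.2}
    - {"hand": -0.4,"tx": 0,"ty": 0,"yaw": 0,"tz": 0.2}

```text
time_s: 2.6
ee_pos: [0.5648, 0.0487, 0.2452]
tcp_rot: [[0.041, 0.999, 0.001], [0.999, -0.041, 0.0], [0.0, 0.001, -1.0]]
force: [0.7, -1.4, -0.5]
opening: 0.302
grasp_force: 0.0
```

carry_out:
  commands:
    - {"hand": -0.4,"tx": 0,"ty": 0,"yaw": 0,"tz": 0.1}
    - {"hand": -0.4,"tx": 0,"ty": 0,"yaw": 0,"tz": 0.15}
    - {"hand": -0.4,"tx": 0,"ty": 0,"yaw": 0,"tz": 0.15}

```text
time_s: 2.9
ee_pos: [0.5646, 0.0487, 0.2434]
tcp_rot: [[0.041, 0.999, 0.0], [0.999, -0.041, 0.0], [0.0, 0.0, -1.0]]
force: [-0.1, 0.1, 0.7]
opening: 0.298
grasp_force: 0.5
```

carry_out:
  commands:
    - {"hand": -0.4,"tx": 0,"ty": 0,"yaw": 0,"tz": 0.05}
    - {"hand": -0.4,"tx": 0,"ty": 0,"yaw": 0,"tz": 0.1}
    - {"hand": -0.4,"tx": 0,"ty": 0,"yaw": 0,"tz": 0.1}

```text
time_s: 3.2
ee_pos: [0.5647, 0.0486, 0.2433]
tcp_rot: [[0.041, 0.999, 0.0], [0.999, -0.041, 0.001], [0.001, 0.0, -1.0]]
force: [-3.0, -0.0, 8.6]
opening: 0.3
grasp_force: 4.0
```

```bash
python3 - <<'E'
from h import *
a=grab('side')['color'][150:270,240:400]
cv2.imwrite('pics/a2.png',cv2.resize(a,(800,600),interpolation=cv2.INTER_CUBIC))
E
```

```text
(no output)
```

View pics/a2.png

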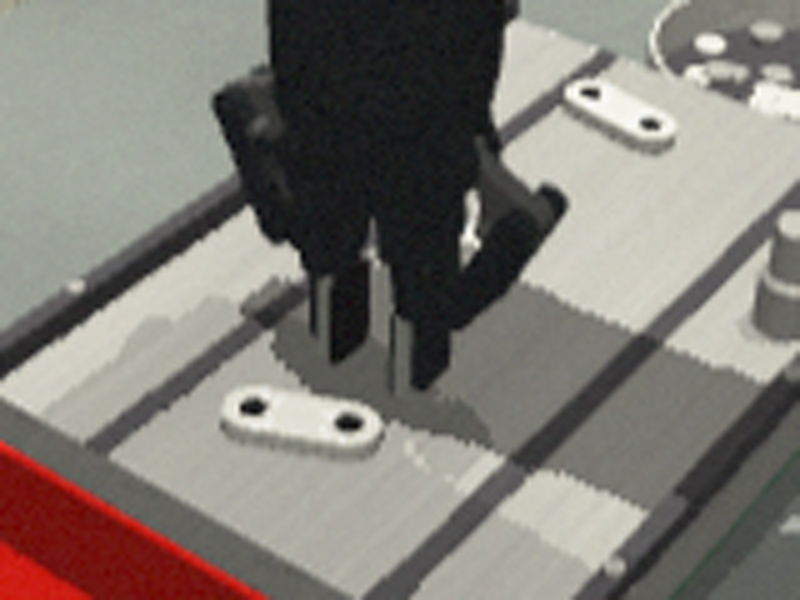

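The plate contact is found at TCP z = 0.243 (8.6 N). The crop shows both fingertips at (345,360) and (405,390), behind the link at (300,420). I'll raise 3 mm and sweep this link.

carry_out:
  commands:
    - {"hand": -0.4,"tx": 0,"ty": 0,"tz": -0.3,"yaw": 0}
    - {"hand": -0.4,"tx": 1,"ty": 0,"tz": -0.3,"yaw": 0}
    - {"hand": -0.4,"tx": 2,"ty": 0,"tz": -0.3,"yaw": 0}
    - {"hand": -0.4,"tx": 3,"ty": 0,"tz": -0.3,"yaw": 0}
    - {"hand": -0.4,"tx": 4,"ty": 0,"tz": -0.3,"yaw": 0}
    - {"hand": -0.4,"tx": 5,"ty": 0,"tz": -0.3,"yaw": 0}
    - {"hand": -0.4,"tx": 6,"ty": 0,"tz": -0.3,"yaw": 0}
    - {"hand": -0.4,"tx": 7.5,"ty": 0,"tz": -0.3,"yaw": 0}
    - {"hand": -0.4,"tx": 9.5,"ty": 0,"tz": -0.3,"yaw": 0}
    - {"hand": -0.4,"tx": 11.5,"ty": 0,"tz": -0.3,"yaw": 0}
    - {"hand": -0.4,"tx": 12.5,"ty": 0,"tz": -0.3,"yaw": 0}
    - {"hand": -0.4,"tx": 12.5,"ty": 0,"tz": -0.3,"yaw": 0}
    - {"hand": -0.4,"tx": 12.5,"ty": 0,"tz": -3,"yaw": 0}
    - {"hand": -0.4,"tx": 12.5,"ty": 0,"tz": -6.5,"yaw": 0}
    - {"hand": -0.4,"tx": 12.5,"ty": 0,"tz": -6.5,"yaw": 0}

```text
time_s: 4.75
ee_pos: [0.5717, 0.1726, 0.3123]
tcp_rot: [[0.043, 0.999, 0.008], [0.999, -0.043, 0.003], [0.003, 0.008, -1.0]]
force: [1.3, 0.0, 0.2]
opening: 0.296
grasp_force: 0.0
```

```bash
python3 - <<'E'
from meas import *
S=grab('scene');a=grab('side')['color'][130:400,130:450];w=S['color'][80:350,190:460]
o=ctrl.get_obs();print(o['time_s'],o['ee_pos'],o['force'])
for c in links(S,[(385,175),(490,230),(390,380),(275,305)]): print(info(S,c,.078))
cv2.imwrite('pics/a3.png',np.hstack([cv2.resize(a,(420,354)),cv2.resize(w,(354,354))]))
E
```

```text
4.85 [0.57014226 0.17253143 0.30822965] [ 0.6756521  -0.33120085 -0.74140469]
(array([ 650.6, -163.1]), array([14.2, 63.8]), np.float32(87.1))
(array([ 629.8, -154.3]), array([ 7.5, 78.5]), np.float32(91.9))
(array([ 575.1, -146.9]), array([24. , 55.5]), np.float32(170.9))
(array([574.9, -21.9]), array([22.5, 56.1]), np.float32(150.6))
```

View pics/a3.png

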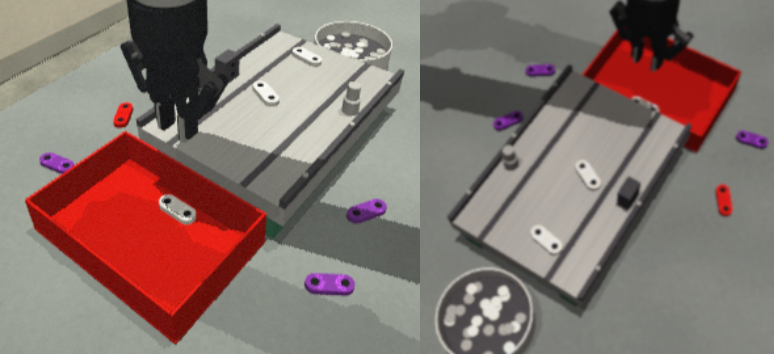

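The first link is in the tray, at (178,208) in the left half. Link 2 is at (587,173) and link 3 at (545,240) in the right half, both undisturbed. Next is the middle link.

carry_out:
  commands:
    - {"hand": -0.4,"tx": -4,"ty": 0.4,"tz": 0,"yaw": 0}
    - {"hand": -0.4,"tx": -8,"ty": 0.4,"tz": 0,"yaw": 0}
    - {"hand": -0.4,"tx": -12,"ty": 0.4,"tz": 0,"yaw": 0}
    - {"hand": -0.4,"tx": -16,"ty": 0.4,"tz": 0,"yaw": 0}
    - {"hand": -0.4,"tx": -20,"ty": 0.4,"tz": 0,"yaw": 0}
    - {"hand": -0.4,"tx": -23,"ty": 0.4,"tz": 0,"yaw": 0}
    - {"hand": -0.4,"tx": -24.2,"ty": 0.4,"tz": 0,"yaw": 0}
    - {"hand": -0.4,"tx": -24.2,"ty": 0.4,"tz": 0,"yaw": 0}
    - {"hand": -0.4,"tx": -24.2,"ty": 0.4,"tz": 2,"yaw": 0}
    - {"hand": -0.4,"tx": -24.2,"ty": 0.4,"tz": 4,"yaw": 0}
    - {"hand": -0.4,"tx": -24.2,"ty": 0.4,"tz": 5.5,"yaw": 0}
    - {"hand": -0.4,"tx": -24.2,"ty": 0.4,"tz": 6.1,"yaw": 0}
    - {"hand": -0.4,"tx": -24.2,"ty": 0.4,"tz": 6.1,"yaw": 0}

```text
time_s: 6.15
ee_pos: [0.5635, -0.0672, 0.2452]
tcp_rot: [[0.04, 0.999, -0.002], [0.999, -0.04, 0.0], [0.0, -0.002, -1.0]]
force: [-0.8, -0.2, -0.1]
opening: 0.298
grasp_force: 0.0
```

carry_out:
  commands:
    - {"hand": -0.4,"tx": 1,"ty": 0,"tz": 0,"yaw": 0}
    - {"hand": -0.4,"tx": 2,"ty": 0,"tz": 0,"yaw": 0}
    - {"hand": -0.4,"tx": 3,"ty": 0,"tz": 0,"yaw": 0}
    - {"hand": -0.4,"tx": 4,"ty": 0,"tz": 0,"yaw": 0}
    - {"hand": -0.4,"tx": 5.5,"ty": 0,"tz": 0,"yaw": 0}
    - {"hand": -0.4,"tx": 7,"ty": 0,"tz": 0,"yaw": 0}
    - {"hand": -0.4,"tx": 8.5,"ty": 0,"tz": 0,"yaw": 0}
    - {"hand": -0.4,"tx": 10,"ty": 0,"tz": 0,"yaw": 0}
    - {"hand": -0.4,"tx": 11.5,"ty": 0,"tz": 0,"yaw": 0}
    - {"hand": -0.4,"tx": 13,"ty": 0,"tz": 0,"yaw": 0}
    - {"hand": -0.4,"tx": 14.5,"ty": 0,"tz": 0,"yaw": 0}
    - {"hand": -0.4,"tx": 16.5,"ty": 0,"tz": 0,"yaw": 0}
    - {"hand": -0.4,"tx": 19.5,"ty": 0,"tz": 0,"yaw": 0}
    - {"hand": -0.4,"tx": 22.5,"ty": 0,"tz": 0,"yaw": 0}
    - {"hand": -0.4,"tx": 24,"ty": 0,"tz": 0,"yaw": 0}
    - {"hand": -0.4,"tx": 24,"ty": 0,"tz": 0,"yaw": 0}
    - {"hand": -0.4,"tx": 24,"ty": 0,"tz": -3,"yaw": 0}
    - {"hand": -0.4,"tx": 24,"ty": 0,"tz": -6.2,"yaw": 0}
    - {"hand": -0.4,"tx": 24,"ty": 0,"tz": -6.2,"yaw": 0}

```text
time_s: 8.05
ee_pos: [0.5756, 0.1695, 0.3129]
tcp_rot: [[0.044, 0.999, 0.008], [0.999, -0.044, 0.002], [0.002, 0.007, -1.0]]
force: [-0.2, 0.4, 1.1]
opening: 0.299
grasp_force: 0.0
```

```bash
python3 - <<'E'
from meas import *
S=grab('scene');a=grab('side')['color'][130:400,130:450];w=S['color'][80:350,190:460]
o=ctrl.get_obs();print(o['time_s'],o['ee_pos'],o['force'])
for c in links(S,[(385,175),(490,230),(390,380),(275,305)]): print(info(S,c,.078))
cv2.imwrite('pics/a4.png',np.hstack([cv2.resize(a,(420,354)),cv2.resize(w,(354,354))]))
E
```

```text
8.15 [0.57402852 0.16966398 0.30896535] [-0.18941062  0.90106725 -0.31109306]
(array([ 649.6, -165.2]), array([15.1, 59.8]), np.float32(89.2))
(array([ 630. , -154.3]), array([ 7.8, 78.5]), np.float32(91.9))
(array([ 575.1, -146.9]), array([23.5, 55.3]), np.float32(169.2))
```

View pics/a4.png

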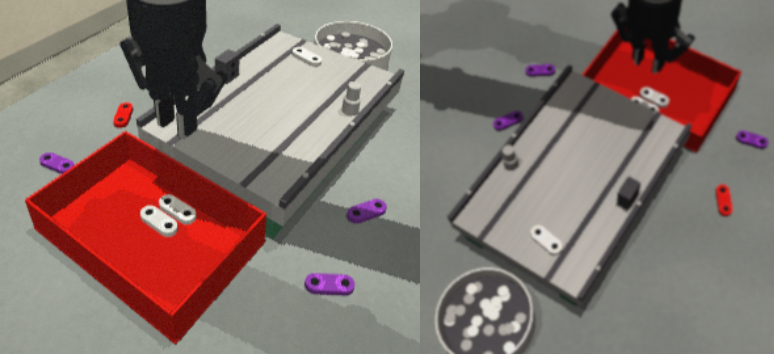

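Two links now lie in the tray, at (178,208) and (158,220) in the left half. The third is still on the plate, and the gauge and block are unmoved. Sweeping the last one.

carry_out:
  commands:
    - {"hand": -0.4,"tx": -4,"ty": 0.9,"tz": 0,"yaw": 0}
    - {"hand": -0.4,"tx": -8,"ty": 0.9,"tz": 0,"yaw": 0}
    - {"hand": -0.4,"tx": -12,"ty": 0.9,"tz": 0,"yaw": 0}
    - {"hand": -0.4,"tx": -16,"ty": 0.9,"tz": 0,"yaw": 0}
    - {"hand": -0.4,"tx": -20,"ty": 0.9,"tz": 0,"yaw": 0}
    - {"hand": -0.4,"tx": -24,"ty": 0.9,"tz": 0,"yaw": 0}
    - {"hand": -0.4,"tx": -28,"ty": 0.9,"tz": 0,"yaw": 0}
    - {"hand": -0.4,"tx": -32,"ty": 0.9,"tz": 0,"yaw": 0}
    - {"hand": -0.4,"tx": -35,"ty": 0.9,"tz": 0,"yaw": 0}
    - {"hand": -0.4,"tx": -35.8,"ty": 0.9,"tz": 0,"yaw": 0}
    - {"hand": -0.4,"tx": -35.8,"ty": 0.9,"tz": 0,"yaw": 0}
    - {"hand": -0.4,"tx": -35.8,"ty": 0.9,"tz": 2,"yaw": 0}
    - {"hand": -0.4,"tx": -35.8,"ty": 0.9,"tz": 4,"yaw": 0}
    - {"hand": -0.4,"tx": -35.8,"ty": 0.9,"tz": 5.5,"yaw": 0}
    - {"hand": -0.4,"tx": -35.8,"ty": 0.9,"tz": 6.1,"yaw": 0}
    - {"hand": -0.4,"tx": -35.8,"ty": 0.9,"tz": 6.1,"yaw": 0}

```text
time_s: 9.75
ee_pos: [0.5677, -0.1856, 0.2461]
tcp_rot: [[0.04, 0.999, -0.002], [0.999, -0.04, 0.001], [0.001, -0.002, -1.0]]
force: [-0.3, -0.1, 0.5]
opening: 0.301
grasp_force: 0.0
```

carry_out:
  commands:
    - {"hand": -0.4,"tx": 1,"ty": 0,"tz": 0,"yaw": 0}
    - {"hand": -0.4,"tx": 2,"ty": -0.1,"tz": 0,"yaw": 0}
    - {"hand": -0.4,"tx": 3,"ty": -0.1,"tz": 0,"yaw": 0}
    - {"hand": -0.4,"tx": 4,"ty": -0.2,"tz": 0,"yaw": 0}
    - {"hand": -0.4,"tx": 5.5,"ty": -0.2,"tz": 0,"yaw": 0}
    - {"hand": -0.4,"tx": 7,"ty": -0.3,"tz": 0,"yaw": 0}
    - {"hand": -0.4,"tx": 8.5,"ty": -0.3,"tz": 0,"yaw": 0}
    - {"hand": -0.4,"tx": 10,"ty": -0.4,"tz": 0,"yaw": 0}
    - {"hand": -0.4,"tx": 11.5,"ty": -0.4,"tz": 0,"yaw": 0}
    - {"hand": -0.4,"tx": 13,"ty": -0.5,"tz": 0,"yaw": 0}
    - {"hand": -0.4,"tx": 14.5,"ty": -0.5,"tz": 0,"yaw": 0}
    - {"hand": -0.4,"tx": 16,"ty": -0.5,"tz": 0,"yaw": 0}
    - {"hand": -0.4,"tx": 17.5,"ty": -0.5,"tz": 0,"yaw": 0}
    - {"hand": -0.4,"tx": 19,"ty": -0.5,"tz": 0,"yaw": 0}
    - {"hand": -0.4,"tx": 20.5,"ty": -0.5,"tz": 0,"yaw": 0}
    - {"hand": -0.4,"tx": 21.5,"ty": -0.5,"tz": 0,"yaw": 0}
    - {"hand": -0.4,"tx": 22,"ty": -0.5,"tz": 0,"yaw": 0}

```text
time_s: 11.45
ee_pos: [0.572, 0.035, 0.2472]
tcp_rot: [[0.04, 0.999, -0.0], [0.999, -0.04, 0.0], [0.0, -0.0, -1.0]]
force: [-0.2, -1.2, 0.6]
opening: 0.295
grasp_force: 0.4
```

carry_out:
  commands:
    - {"hand": -0.4,"tx": 1,"ty": 0,"tz": 0,"yaw": 0}
    - {"hand": -0.4,"tx": 2,"ty": 0,"tz": 0,"yaw": 0}
    - {"hand": -0.4,"tx": 3.5,"ty": 0,"tz": 0,"yaw": 0}
    - {"hand": -0.4,"tx": 5.5,"ty": 0,"tz": 0,"yaw": 0}
    - {"hand": -0.4,"tx": 8.5,"ty": 0,"tz": 0,"yaw": 0}
    - {"hand": -0.4,"tx": 11.5,"ty": 0,"tz": 0,"yaw": 0}
    - {"hand": -0.4,"tx": 13.5,"ty": 0,"tz": 0,"yaw": 0}
    - {"hand": -0.4,"tx": 13.5,"ty": 0,"tz": 0,"yaw": 0}
    - {"hand": -0.4,"tx": 13.5,"ty": 0,"tz": -3,"yaw": 0}
    - {"hand": -0.4,"tx": 13.5,"ty": 0,"tz": -7,"yaw": 0}
    - {"hand": -0.4,"tx": 11,"ty": 0,"tz": -11,"yaw": 0}
    - {"hand": -0.4,"tx": 7,"ty": 0,"tz": -13,"yaw": 0}
    - {"hand": -0.4,"tx": 3,"ty": 0,"tz": -13,"yaw": 0}
    - {"hand": -0.4,"tx": 0,"ty": 0,"tz": -13,"yaw": 0}
    - {"hand": -0.4,"tx": 0,"ty": 0,"tz": -13,"yaw": 0}
    - {"hand": -0.4,"tx": 0,"ty": 0,"tz": -13,"yaw": 0}

```text
time_s: 13.05
ee_pos: [0.5717, 0.0323, 0.3773]
tcp_rot: [[0.044, 0.999, 0.0], [0.999, -0.044, 0.001], [0.001, 0.0, -1.0]]
force: [-0.6, 0.6, 0.4]
opening: 0.301
grasp_force: 0.0
```

```bash
python3 - <<'E'
from meas import *
S=grab('scene');a=grab('side')['color'][130:400,130:450];w=S['color'][80:350,190:460];v=grab('wrist')['color']
o=ctrl.get_obs();print(o['time_s'],o['ee_pos'],o['force'])
cv2.imwrite('pics/a5.png',np.vstack([np.hstack([cv2.resize(a,(420,300)),cv2.resize(w,(354,300))]),np.hstack([cv2.resize(v,(480,300)),np.zeros((300,294,3),np.uint8)])]))
E
```

```text
13.2 [0.57190442 0.03496698 0.3769351 ] [-0.61944295  0.36267867  0.12397198]
```

View pics/a5.png

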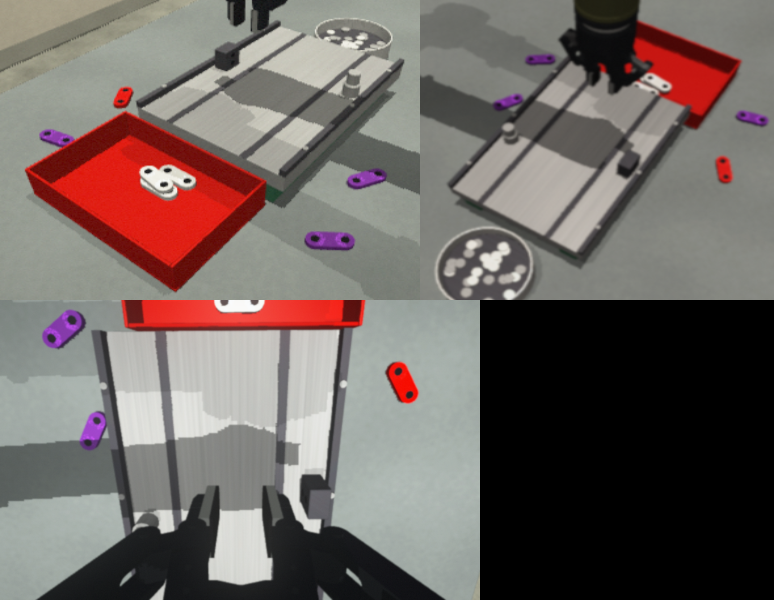

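All three links lie inside the tray, at about (165,180) in the upper-left panel. The plate is clear of links, and the gauge, block and tin are standing where they were. Handing in.

```bash
python3 -c "
from cell import ctrl
print(ctrl.close_job())"
```

```text
the job is handed in; nothing more can be done
None
```

All three links were swept off the plate and lie in the tray (one partly on top of another), with the gauge, block and tin still standing in place; job handed in at about 13 s.

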